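# Sort the lid props and hold the keepsake box's lid at the gauge angle

## Task

Get the keepsake box ready for its lid props to be fitted: first lay each of the two loose wooden props down, without dropping it, in the tray of its own length, flat in the gap between the two props already there and parallel to them. Then take the box lid by its blue knob, swing it up until its edge lines up with the angle gauge's red-tipped pointer at the side of the box, and finish while still holding it there with the gripper, since the lid falls shut when let go. Do not shift the pointer, the props already in the trays, or the bottles, jar and brush.

Things in the scene. Friction and masses are not known exactly. Their poses are not given: they have to be found in the camera images.
- prop_long: loose long lid prop: brown wooden bar 92 x 16 x 16 mm, about 17 g, brass eyelet near each end, lying on the table. Origin: centre of its underside; x along its length, z up (either end may lead). The two loose props differ only in length (92 and 62 mm)
- prop_short: loose short lid prop: brown wooden bar 62 x 16 x 16 mm, about 12 g, brass eyelet near each end, lying on the table. Origin: centre of its underside; x along its length, z up (either end may lead). The two loose props differ only in length (92 and 62 mm)
- tray_long: shallow fixed white tray for long lid props, outside 110 (x) x 116 (y) x 14 mm, walls 4 mm, floor 4 mm thick, inside 102 x 108 mm. Origin: centre of its underside, on the table; x runs along the props' row direction, z up. Two long props already lie in it parallel to its x, centred at y = +44 and -44 mm; the free place is the 72 mm wide gap between them, at the middle of the tray
- tray_short: shallow fixed white tray for short lid props, outside 80 (x) x 116 (y) x 14 mm, walls 4 mm, floor 4 mm thick, inside 72 x 108 mm. Origin: centre of its underside, on the table; x runs along the props' row direction, z up. Two short props already lie in it parallel to its x, centred at y = +44 and -44 mm; the free place is the 72 mm wide gap between them, at the middle of the tray
- long_a: long lid prop already in its tray, like the loose long one (at y = +44 mm of the tray); origin centre of underside, x along its length. Leave alone
- long_b: long lid prop already in its tray, like the loose long one (at y = -44 mm of the tray); origin centre of underside, x along its length. Leave alone
- short_a: short lid prop already in its tray, like the loose short one (at y = +44 mm of the tray); origin centre of underside, x along its length. Leave alone
- short_b: short lid prop already in its tray, like the loose short one (at y = -44 mm of the tray); origin centre of underside, x along its length. Leave alone
- box: wooden keepsake box with a green front panel, 150 (x) x 180 (y) x 70 mm high, fixed to the table. Origin: centre of its underside; its front faces its -x (towards the robot), z up. The lid's hinge runs along the box's y at x = +75 mm, z = 75 mm
- lid: the lid as a solid: wooden plate 150 x 180 x 10 mm with a green panel on top and a red +y edge, about 0.2 to 0.4 kg. Origin in the middle of the hinge axis, in the plate's mid-thickness; its x points from the free edge to the hinge, y along the hinge
- lid_knob (a point): centre of the blue knob on the lid's free edge: a cylinder 20 mm in diameter and 26 mm long whose axis is parallel to the hinge, on a 12 mm wide brass stalk, 34 mm out from the lid's edge and 184 mm from the hinge axis; 75 mm above the table when shut. Its two flat ends can be pinched from above along the hinge direction, and it turns between the fingers as the lid swings. Frame turns with the lid: x towards the hinge, y along the hinge; level when shut
- lid_hinge (a point): middle of the hinge axis, 75 mm above the table; knob and hinge lie in one plane with the axis. Frame turns with the lid: x away from the knob, y along the hinge
- gauge_tip (a point): free end of the angle gauge's pointer: a steel arm with a red last 40 mm, 140 mm long, 10 to 12 mm wide, 8 mm thick, on the box's +y side (98 mm from the middle), pivoting on the lid's hinge axis in front of a white disc. Frame: x from the tip to the pivot. It is stiff and stays where set, 34 to 63 degrees above level; the lid's angle is right when its x is parallel to this x. It does not touch the lid
- gauge (a joint): angle of the gauge pointer, rad: 0 = level, growing upwards as the lid opens, 0.6 to 1.1; the lid must stand at this same angle above level
- paint_bottle: green paint bottle, 64 mm across, 130 mm high, upright; origin centre of its underside. Leave alone
- glue_bottle: white glue bottle, 60 mm across, 120 mm high, upright; origin centre of its underside. Leave alone
- jar: terracotta-coloured jar, 76 mm across, 100 mm high, upright; origin centre of its underside. Leave alone
- brush: paint brush lying on the table; origin near its middle, x along its length. Leave alone

How it is judged (in metres and radians):
On the way, in this order (a step that is already met when the one before it is completed fails the run):
1. both loose props lie released in the trays of their own lengths (x of prop_long in the frame of tray_long between -0.012 and 0.012 m and y of prop_long in the frame of tray_long between -0.03 and 0.03 m and z of prop_long in the frame of tray_long below 0.009 m and angle between the x axis of prop_long and the x axis of tray_long, either way round below 0.25 rad and contact force between each of prop_long, prop_short and the fingers below 0.05 N and x of prop_short in the frame of tray_short between -0.012 and 0.012 m and y of prop_short in the frame of tray_short between -0.03 and 0.03 m and z of prop_short in the frame of tray_short below 0.009 m and angle between the x axis of prop_short and the x axis of tray_short, either way round below 0.25 rad), for 0.2 s.
2. the gripper holds the lid at the pointer's angle (angle between the x axis of lid_knob and the x axis of gauge_tip, either way round below 0.08 rad and z of lid_knob in the frame of box above 0.14 m and contact force between lid and the fingers above 0.3 N), for 0.2 s.
At the end, for the whole second after the job is handed in: Fingers hold the lid (over 0.3 N) still, within 0.08 rad of the pointer, no loose thing propping it; each loose prop rests released on the floor of its own length's tray, within 12 mm lengthwise and 30 mm sideways of the tray's middle, within 0.25 rad of parallel (all of step 1 and all of step 2 and contact force between lid and prop_long below 0.05 N and contact force between lid and prop_short below 0.05 N and contact force between lid and long_a below 0.05 N and contact force between lid and long_b below 0.05 N and contact force between lid and short_a below 0.05 N and contact force between lid and short_b below 0.05 N and contact force between lid and paint_bottle below 0.05 N and contact force between lid and glue_bottle below 0.05 N and contact force between lid and jar below 0.05 N and contact force between lid and brush below 0.05 N and angular speed of lid below 0.06 rad/s and linear speed of each of prop_long, prop_short below 0.02 m/s); the arm keeps its last pose, push and grip.
It fails at once if the gauge pointer shifted by more than 8 mm at its tip (distance of gauge_tip from where it was at the start of the episode above 0.008 m).
It fails at once if a prop already in a tray shifted by more than 20 mm (distance of any of long_a, long_b, short_a, short_b from where it was at the start of the episode above 0.02 m).
It fails at once if a bottle, the jar or the brush shifted by more than 30 mm (distance of any of paint_bottle, glue_bottle, jar, brush from where it was at the start of the episode above 0.03 m).
It fails at once if a prop dropped or thrown: clear of the fingers more than 60 mm above the table ((height (world z) of prop_long above 0.06 m and contact force between prop_long and the fingers below 0.02 N) or (height (world z) of prop_short above 0.06 m and contact force between prop_short and the fingers below 0.02 N)).
It also fails if it takes over 64 s, if anything falls off the work surface, if the arm or the gripper's body presses on something with over 40 N, if the wrist force passes 120 N, or if a joint passes its speed limit or range.

## Robot

A 6-joint arm with a two-finger parallel gripper is mounted at the origin on the work surface. World frame = base frame: x ahead of the robot, y to its left, z up, the work surface at z = 0. Lengths are in mm, angles in rad, forces in N, time in s.
With the tool pointing down it reaches from about 275 to 875 mm from the base axis. Payload 12.5 kg.
Tool frame: the origin (TCP) lies at the very end of the fingers, on their centre line; the grasp point (between the pads) lies 19 mm behind it (manip.grasp_offset is the z of the grasp point in the tool frame, in mm); z points along the fingers, y is the direction in which the jaws open and shut (so a half turn about z gives the same grasp; the last joint's range is limited). The gripper opens to 85 mm and grips with 20 to 120 N. Pads are 22 mm wide; open, the fingers measure 114 mm over their backs; the gripper's body (76 mm by 85 mm) begins 54 mm behind the grasp point. The pads swing forward as they close: fully open they stand 13 mm farther back than shut.
Start: joints at [-0.085, 0.351, 1.652, -0, 1.139, -0.085], TCP at [549.986, 0.027, 231.29] pointing down, gripper open.
Joint ranges: [-2.75, 2.75], [-0.79, 2.1], [0.01, 2.65], [-1.57, 4.71], [0.07, 3.14], [-2.87, 2.87]. Speed limits (rad/s): [2.22, 2.22, 2.79, 3.14, 3.14, 3.14].

## Interface

Orientations are given as a rotation vector (axis times angle).
In Python, from workcell import manip gives the robot as it stands.
- The arm moves only by the tool play_rows, never from a script. Its argument "rows" is a list of rows, each a list of 7 numbers: the turn, a rotation vector about the tool's x, y, z in degrees, then the shift along the tool's x, y, z in cm, then the opening, from -1 (shut) to 1 (fully open). A call has 1 to 12 rows; each row is the pose to reach, as a shift and turn from the pose measured when the call began, along the tool's axes at that moment; what a row does not reach only later rows make up. A row lasts 1/10 s, in which the tool goes at most 50 mm and 8.59 degrees, less where a joint would pass 70% of its speed; a pose out of reach is approached as far as the arm can. A call with a gripper value outside its range is refused whole. The fingers move at their own pace and stop on an object; the grip force is fixed at half the most. Time passes only in rows, so rows that repeat a pose let the fingers close. It gives the time, the measured TCP pose, the force and the opening at its end, in the units of the state.
- manip.sense(): the state, without advancing time (a new reading comes with each control period).
- manip.get_image(name): name is "scene" or "side" or "wrist"; returns (picture, depth): 384x512x3 uint8, blue, green, red; 384x512 float32, mm along the optical axis (not along the pixel's ray), 0 where there is no reading.
- manip.camera_params(name): a dict with "vfov" (degrees; the focal length in pixels is half the picture's height over the tangent of half this angle, whatever the lens; pixels are square), "cx", "cy" (the principal point, pixels), "D" ([k1, k2, p1, p2, k3] as OpenCV has them; the pictures are not rectified), "rvec" (rotation vector, rad) and "tvec" (3), from world to camera coordinates, as OpenCV has them; the wrist camera has in their place "tool_from_camera" (4x4, takes a point from camera to tool coordinates, whose origin is the TCP and whose axes are the flange's). Camera axes: x right, y down, z forward; pixel columns grow to the right and rows downward; lengths in mm; the calibration is good to about 2 mm. A picture is of the moment at which its call begins: read the wrist's pose just before it. camera_params takes no time and is no camera call.
- manip.sign_off(): hands the job in, once; it reports no verdict.
The state is a dict: "time_s": time; "joints": joint angles; "qd": joint speeds; "joint_efforts": joint torques, N m; "position": TCP position; "tool_rot": TCP orientation; "force": force on the tool from outside, world axes, zero at the start; "wrist_torque": the same for the moment, N m; "width": finger opening in mm.
Only numpy, scipy, OpenCV 4.12 (cv2) and the standard library are available. Lean on these libraries where they do the work, as an engineer would, in place of code of your own. Each camera call takes 0.05 s, during which the arm holds its last target.

## Working session

There is one attempt and no reset: what is moved stays moved. The work goes in short steps, Python scripts to look and compute and a tool call to move; the robot and the scene stay as the last step left them, time stands still between calls to the robot, and variables do not carry over. Pictures are saved under pics/ and viewed, and the job is handed in when it is done.

Besides the shell and the picture viewer there is one more tool, called in YAML: its name, and indented under it one key for each argument. play_rows: Moves the arm, as the interface text tells. Its arguments: {"type":"object","properties":{"rows":{"type":"array","items":{"type":"array","items":{"type":"number"}}}},"required":["rows"]}

```bash
ls; mkdir -p pics; python3 - <<'E'
from workcell import manip
import cv2,numpy as np
print(manip.sense(), manip.grasp_offset)
for n in ["scene","side","wrist"]:
    im,d=manip.get_image(n); cv2.imwrite(f"pics/{n}0.png",im); np.save(f"pics/{n}0.npy",d)
    print(n,manip.camera_params(n))
E
```

```text
pics
{'time_s': 0.0, 'joints': array([-8.45973298e-02,  3.51242870e-01,  1.65245726e+00,  1.95948866e-05,
        1.13906800e+00, -8.46101727e-02]), 'qd': array([-0.00049061, -0.00046478,  0.00089018, -0.00267427,  0.0010835 ,
        0.0001556 ]), 'joint_efforts': array([ 1.33101348e-03, -5.06107914e+01, -2.91406649e+01,  6.01447425e-06,
        4.57781483e-03,  4.96419239e-05]), 'position': array([5.49661908e+02, 6.04453958e-02, 2.30742172e+02]), 'tool_rot': array([-2.22079275e+00, -2.22080304e+00,  1.16893445e-03]), 'force': array([0.29769724, 0.3681945 , 0.72337524]), 'wrist_torque': array([-0.04600716, -0.01321709, -0.00171879]), 'width': 85.64687556612992} -18.700000000000003
scene {'vfov': 42.69589615208776, 'cx': 257.5087180372641, 'cy': 181.86104164133798, 'D': array([-0.12990886,  0.        ,  0.        ,  0.        ,  0.        ]), 'rvec': array([ 1.45856433,  2.16817137, -0.80694829]), 'tvec': array([ 235.4119976 , -353.05232033, 2068.09789335])}
side {'vfov': 53.51610315158756, 'cx': 258.78968542280796, 'cy': 193.5984417351285, 'D': array([-0.08232045,  0.        ,  0.        ,  0.        ,  0.        ]), 'rvec': array([ 2.36650957, -0.67643711,  0.23966622]), 'tvec': array([-540.1152405 ,  286.63053142, 1004.24224279])}
wrist {'vfov': 69.40934227722371, 'cx': 256.5591314162429, 'cy': 196.4456790836537, 'D': array([-0.05135377,  0.        ,  0.        ,  0.        ,  0.        ]), 'tool_from_camera': array([[-1.18261792e-03, -9.63685468e-01, -2.67037302e-01,
         6.77005601e+01],
       [ 9.99999023e-01, -1.33851941e-03,  4.01797535e-04,
        -6.13685194e-03],
       [-7.44641056e-04, -2.67036566e-01,  9.63686110e-01,
        -1.42596526e+02],
       [ 0.00000000e+00,  0.00000000e+00,  0.00000000e+00,
         1.00000000e+00]])}
```

View pics/scene0.png

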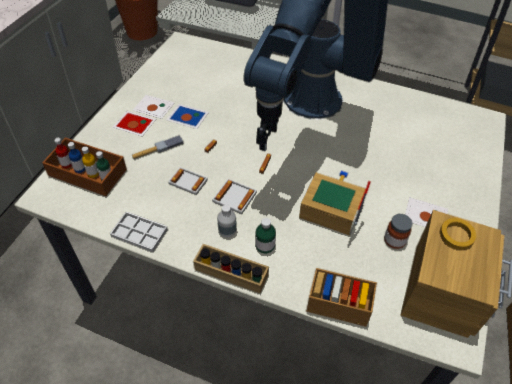

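View pics/side0.png

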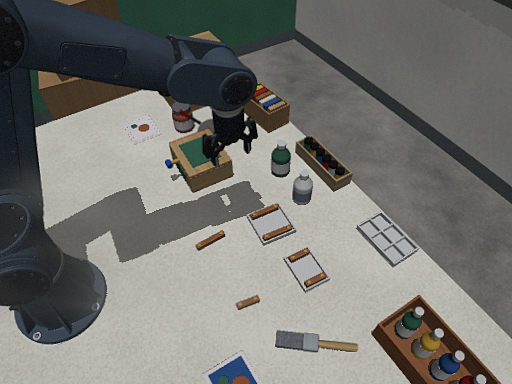

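View pics/wrist0.png

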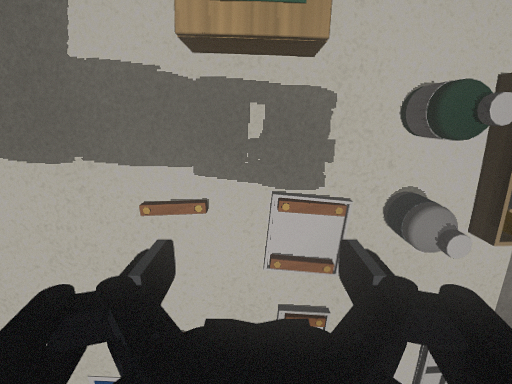

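The scene view shows the loose long prop at about (265,163), the short one at (210,146), the trays at (233,195) and (187,180), and the box at (335,203). In the wrist view the long prop is at (174,208) and the long tray at (308,235). I'll make helpers and measure with the side and wrist cameras.

```bash
cat > h.py <<'E'
from workcell import manip
import cv2,numpy as np
from scipy.spatial.transform import Rotation as R
def cam(name,st=None):
    p=manip.camera_params(name); f=192/np.tan(np.radians(p['vfov']/2))
    K=np.array([[f,0,p['cx']],[0,f,p['cy']],[0,0,1]]); 
    if 'rvec' in p:
        A=R.from_rotvec(p['rvec']).as_matrix(); T=np.eye(4);T[:3,:3]=A.T;T[:3,3]=-A.T@p['tvec']
    else:
        st=st or manip.sense(); W=np.eye(4);W[:3,:3]=R.from_rotvec(st['tool_rot']).as_matrix();W[:3,3]=st['position']
        T=W@p['tool_from_camera']
    return K,p['D'],T
def rays(c,px):
    K,D,T=c; u=cv2.undistortPoints(np.array(px,float).reshape(-1,1,2),K,D).reshape(-1,2)
    return np.c_[u,np.ones(len(u))]@T[:3,:3].T, T[:3,3]
def onz(c,px,z):
    r,o=rays(c,px); return o+r*((z-o[2])/r[:,2])[:,None]
def bydepth(c,px,d):
    r,o=rays(c,px); return o+r*np.array(d)[:,None]
def proj(c,P):
    K,D,T=c; Ti=np.linalg.inv(T); rv=cv2.Rodrigues(Ti[:3,:3])[0]
    return cv2.projectPoints(np.array(P,float).reshape(-1,1,3),rv,Ti[:3,3],K,D)[0].reshape(-1,2)
def cloud(c,d):
    v,u=np.mgrid[0:384,0:512]; px=np.c_[u.ravel(),v.ravel()]
    P=bydepth(c,px,d.ravel()).reshape(384,512,3); P[d==0]=np.nan; return P
E
cat > m.py <<'E'
from h import *
import sys
tag=sys.argv[1]
for n in sys.argv[2:]:
    im=cv2.imread(f"pics/{n}{tag}.png"); d=np.load(f"pics/{n}{tag}.npy"); c=cam(n); P=cloud(c,d)
    hsv=cv2.cvtColor(im,cv2.COLOR_BGR2HSV)
    m=((hsv[...,0]<18)&(hsv[...,1]>90)&(hsv[...,2]>40)&(P[...,2]<40)&(P[...,2]>3)).astype(np.uint8)
    k,l,s,ce=cv2.connectedComponentsWithStats(m)
    for i in range(1,k):
        if s[i,4]<25: continue
        Q=P[l==i]; Q=Q[~np.isnan(Q[:,0])]; zt=np.percentile(Q[:,2],80)
        Qt=Q[Q[:,2]>zt-4]
        (cx,cy),(w,h),a=cv2.minAreaRect(Qt[:,:2].astype(np.float32)); 
        if w<h: w,h,a=h,w,a+90
        if w>130 or w<25: continue
        print(n,ce[i].round(),"n",s[i,4],"centre %.1f %.1f len %.1f w %.1f ang %.1f ztop %.1f"%(cx,cy,w,h,(a+90)%180-90,zt))
E
python3 m.py 0 wrist side scene
```

```text
wrist [312. 208.] n 639 centre 624.0 -46.3 len 91.2 w 15.2 ang -4.8 ztop 20.8
wrist [173. 209.] n 597 centre 434.9 -48.6 len 90.8 w 15.3 ang 1.9 ztop 16.7
wrist [302. 266.] n 526 centre 614.2 -133.4 len 90.9 w 15.5 ang -6.0 ztop 20.9
wrist [310. 320.] n 165 centre 624.1 -228.2 len 61.0 w 16.6 ang -5.8 ztop 20.7
side [264. 211.] n 159 centre 626.1 -48.5 len 91.3 w 15.0 ang -5.7 ztop 21.5
side [277. 232.] n 156 centre 614.1 -135.9 len 90.4 w 16.4 ang -5.3 ztop 21.1
side [210. 240.] n 178 centre 435.6 -50.1 len 88.5 w 18.4 ang 3.7 ztop 16.4
side [299. 255.] n 120 centre 625.1 -232.0 len 60.9 w 18.0 ang -3.9 ztop 20.9
side [315. 279.] n 111 centre 618.1 -318.1 len 61.6 w 17.5 ang -2.5 ztop 21.1
side [248. 302.] n 119 centre 429.5 -275.2 len 60.0 w 13.3 ang -9.7 ztop 17.7
scene [210. 145.] n 49 centre 434.6 -272.0 len 59.5 w 14.0 ang -12.9 ztop 17.6
scene [265. 162.] n 77 centre 437.8 -48.2 len 78.5 w 15.2 ang 3.1 ztop 18.3
scene [ 62. 165.] n 113 centre 741.6 -737.0 len 68.0 w 31.6 ang -87.9 ztop 25.3
scene [111. 162.] n 64 centre 657.8 -570.2 len 57.6 w 6.9 ang -89.5 ztop 35.1
scene [177. 175.] n 65 centre 621.0 -315.7 len 57.1 w 15.2 ang -4.1 ztop 20.6
scene [198. 183.] n 57 centre 627.1 -227.9 len 57.6 w 14.6 ang -2.2 ztop 22.1
scene [223. 190.] n 108 centre 617.4 -132.7 len 89.0 w 16.0 ang -5.1 ztop 20.8
scene [245. 199.] n 93 centre 627.5 -45.5 len 90.3 w 16.4 ang -2.5 ztop 22.0
scene [349. 295.] n 38 centre 856.9 377.8 len 53.2 w 6.4 ang -1.7 ztop 26.2
scene [368. 300.] n 48 centre 854.4 440.9 len 60.2 w 5.0 ang 10.9 ztop 30.7
```

```bash
cat >> h.py <<'E'
def row(x,y,z,yaw,tilt=0,g=None):
    """shift/turn row to TCP world pose; yaw = world heading of tool x (deg), tool down; tilt about tool y (deg)"""
    st=manip.sense(); R0=R.from_rotvec(st['tool_rot']); 
    Rt=R.from_euler('z',yaw,degrees=True)*R.from_matrix(np.diag([1,-1,-1]))*R.from_euler('y',tilt,degrees=True)
    rel=R0.inv()*Rt; t=R0.inv().apply(np.array([x,y,z])-st['position'])/10
    print("row",np.round(np.degrees(rel.as_rotvec()),2),np.round(t,3))
E
python3 - <<'E'
from h import *
row(435.2,-49.3,90,2.2)
# box: top green & knob
for n in ["side","wrist","scene"]:
    im=cv2.imread(f"pics/{n}0.png"); d=np.load(f"pics/{n}0.npy"); P=cloud(cam(n),d)
    hsv=cv2.cvtColor(im,cv2.COLOR_BGR2HSV); H,S,V=[hsv[...,i] for i in range(3)]
    b=(H>100)&(H<130)&(S>120)&(V>60)&(P[...,2]>50)&(P[...,2]<100)&(P[...,0]<700)
    if b.sum(): print(n,"knob",b.sum(),np.nanmedian(P[b],0).round(1),np.nanmin(P[b],0).round(1),np.nanmax(P[b],0).round(1))
    t=(abs(P[...,2]-80)<8)&(P[...,0]<850)&(P[...,0]>450)&(P[...,1]>30)&(P[...,1]<400)
    Q=P[t]
    if len(Q)>50:
        (c,s,a)=cv2.minAreaRect(Q[:,:2].astype(np.float32)); print(n,"lidtop",c,s,a,np.median(Q[:,2]))
    r=((H<8)|(H>172))&(S>150)&(V>80)&(P[...,2]>50)&(P[...,1]>0)&(P[...,1]<400)&(P[...,0]<800)
    Q=P[r]
    if len(Q)>5: print(n,"red",len(Q),Q.min(0).round(),Q.max(0).round())
for n,(x0,y0,x1,y1) in {"scene":(290,160,390,250),"side":(150,120,250,195)}.items():
    im=cv2.imread(f"pics/{n}0.png")[y0:y1,x0:x1]; cv2.imwrite(f"pics/{n}_box.png",cv2.resize(im,None,fx=6,fy=6,interpolation=2)[:600,:800])
E
```

```text
row [-4.00e-02  3.00e-02  8.78e+01] [ -4.939 -11.444  14.1  ]
side knob 38 [439.3 233.   82.5] [ 432.1 -674.8   69.1] [699.8 252.6  87.3]
side lidtop (650.6461791992188, 259.6097412109375) (353.23150634765625, 380.1832275390625) 74.9573745727539 80.81083163928673
side red 14 [537. 325.  79.] [604. 339. 186.]
wrist lidtop (634.4232177734375, 133.786865234375) (77.41270446777344, 337.45849609375) 70.76010131835938 80.03508693929479
scene knob 24 [442.5 239.6  80.8] [435.6 229.2  73.6] [447.8 250.9  87.5]
scene lidtop (649.2508544921875, 259.05908203125) (355.50994873046875, 378.0079650878906) 76.75453186035156 79.79711239691517
scene red 36 [519. 326.  56.] [601. 337. 185.]
```

View pics/scene_box.png

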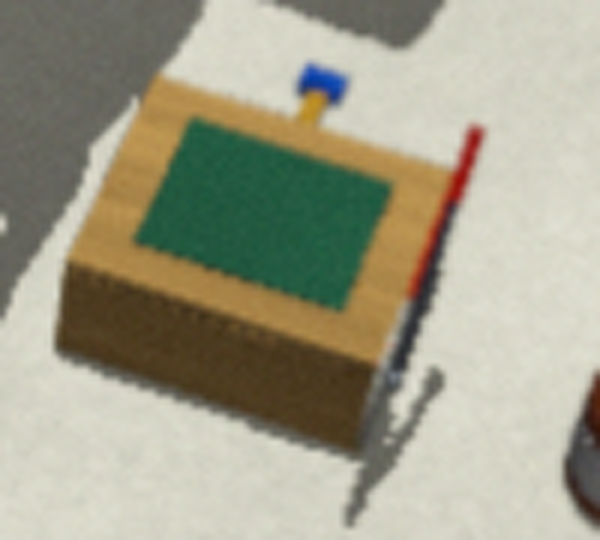

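View pics/side_box.png

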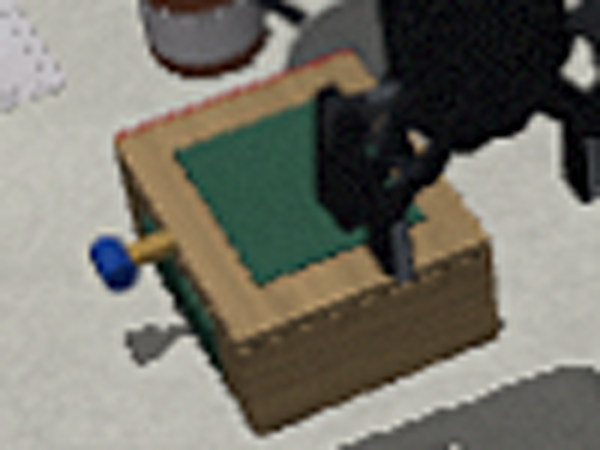

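The box views show the blue knob at about (440,237,75) in world mm, and the red pointer rising along the box's +y side. Now I'll move over the long prop.

play_rows:
  rows:
    - [0,0,8,-0.5,-1.2,1.3,1]
    - [0,0,16,-1,-2.4,2.6,1]
    - [0,0,24,-1.5,-3.6,3.9,1]
    - [0,0,32,-2,-4.8,5.2,1]
    - [0,0,40,-2.5,-6,6.5,1]
    - [0,0,48,-3,-7.2,7.8,1]
    - [0,0,56,-3.5,-8.4,9.1,1]
    - [0,0,64,-4,-9.6,10.4,1]
    - [0,0,72,-4.5,-10.8,11.7,1]
    - [0,0,80,-4.9,-11.4,13,1]
    - [0,0,87.8,-4.94,-11.44,13,1]
    - [0,0,87.8,-4.94,-11.44,13,1]

```text
time_s: 1.35
position: [434.9, -49.4, 100.7]
tool_rot: [-3.141, -0.057, 0.003]
force: [0.3, 0.4, -0.0]
width: 85.1
```

```bash
cat > shot.py <<'E'
from h import *
import sys
tag=sys.argv[1]
for n in sys.argv[2:]:
    s=manip.sense(); im,d=manip.get_image(n); cv2.imwrite(f"pics/{n}{tag}.png",im); np.save(f"pics/{n}{tag}.npy",d)
s=manip.sense();print(s['time_s'],s['position'].round(1),R.from_rotvec(s['tool_rot']).as_matrix()[:,0].round(3),s['width'],s['force'].round(1))
E
python3 shot.py 1 wrist; python3 m.py 1 wrist
```

```text
1.4 [435.2 -49.4 101. ] [ 0.999  0.041 -0.001] 85.28964981918448 [-0.4 -0.6  0.1]
wrist [256. 197.] n 1527 centre 435.6 -48.8 len 90.5 w 15.2 ang 2.7 ztop 16.7
wrist [500. 218.] n 703 centre 430.4 -272.5 len 60.6 w 16.8 ang -7.8 ztop 16.8
```

View pics/wrist1.png

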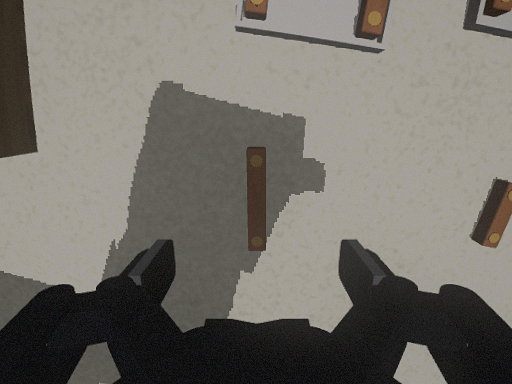

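The wrist view shows the prop centred at (256,198), midway between the fingers. Descending 9.7 cm.

play_rows:
  rows:
    - [0,0,0,0.03,-0.04,2.5,1]
    - [0,0,0,0.03,-0.04,5,1]
    - [0,0,0,0.03,-0.04,7.5,1]
    - [0,0,0,0.03,-0.04,9,1]
    - [0,0,0,0.03,-0.04,9.7,1]
    - [0,0,0,0.03,-0.04,9.7,0]
    - [0,0,0,0.03,-0.04,9.7,-1]
    - [0,0,0,0.03,-0.04,9.7,-1]
    - [0,0,0,0.03,-0.04,9.7,-1]
    - [0,0,0,0.03,-0.04,9.7,-1]
    - [0,0,0,0.03,-0.04,9.7,-1]
    - [0,0,0,0.03,-0.04,9.7,-1]

```text
time_s: 2.6
position: [435.8, -49.0, 4.6]
tool_rot: [3.141, 0.065, -0.0]
force: [-1.5, 0.6, 9.8]
width: 14.3
```

play_rows:
  rows:
    - [0,0,0,0,0,0,-1]
    - [0,0,0,0,0,0,-1]
    - [0,0,0,0,0,-1,-1]
    - [0,0,0,0,0,-2.5,-1]
    - [0,0,0,0,0,-4,-1]
    - [0,0,0,0,0,-4.5,-1]
    - [0,0,0,0,0,-4.5,-1]

```text
time_s: 3.3
position: [436.2, -49.1, 50.4]
tool_rot: [3.14, 0.065, 0.002]
force: [0.7, -0.2, -0.1]
width: 14.2
```

```bash
python3 shot.py 2 wrist side; python3 m.py 2 side wrist; python3 -c "
from h import *
row(619,-90,60,-5.7)"
```

```text
3.4 [435.6 -49.   49.4] [ 0.999  0.041 -0.   ] 14.23125810413862 [-0.5 -0.3 -0.5]
side [224.  95.] n 50 centre 789.7 538.4 len 62.5 w 8.4 ang 2.4 ztop 34.4
side [197. 104.] n 46 centre 688.0 538.5 len 65.4 w 8.7 ang -1.8 ztop 33.1
side [264. 211.] n 165 centre 624.5 -48.7 len 90.8 w 16.6 ang -4.2 ztop 21.0
side [277. 232.] n 162 centre 614.0 -135.7 len 90.0 w 16.8 ang -6.3 ztop 21.5
side [299. 255.] n 119 centre 624.2 -231.5 len 60.2 w 15.9 ang -2.5 ztop 21.4
side [315. 279.] n 114 centre 616.9 -318.5 len 60.9 w 16.1 ang -4.1 ztop 20.4
side [248. 302.] n 117 centre 429.5 -275.3 len 60.7 w 14.4 ang -9.8 ztop 17.5
row [0.   0.02 8.07] [18.154  4.857 -1.062]
```

View pics/wrist2.png

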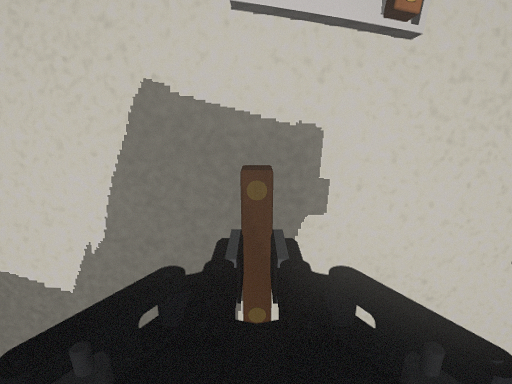

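The prop is held level along tool x, with its eyelets at (257,190) and (257,315). Moving over the long tray.

play_rows:
  rows:
    - [0,0,1,1.2,0.3,-0.5,-1]
    - [0,0,2,3.5,0.9,-1,-1]
    - [0,0,3.5,6.5,1.7,-1,-1]
    - [0,0,5,9.5,2.5,-1,-1]
    - [0,0,6.5,12.5,3.3,-1,-1]
    - [0,0,7.5,15.5,4.1,-1,-1]
    - [0,0,8.1,17.4,4.7,-1,-1]
    - [0,0,8.1,18.15,4.86,-1,-1]
    - [0,0,8.1,18.15,4.86,-1,-1]
    - [0,0,8.1,18.15,4.86,-1,-1]

```text
time_s: 4.4
position: [617.8, -89.7, 58.8]
tool_rot: [-3.137, 0.156, 0.003]
force: [-0.5, -1.3, -0.1]
width: 14.0
```

```bash
python3 shot.py 3 wrist side; python3 m.py 3 side wrist
```

```text
4.5 [618.  -89.7  59.2] [ 0.995 -0.099 -0.001] 14.169258756721444 [ 0.4  0.1 -0.6]
side [285. 120.] n 54 centre 917.1 270.5 len 37.7 w 9.5 ang 8.9 ztop 33.4
side [220. 177.] n 36 centre 579.8 146.8 len 31.1 w 5.3 ang -4.6 ztop 30.1
side [205. 180.] n 26 centre 520.3 148.4 len 42.2 w 4.0 ang -1.9 ztop 37.5
side [277. 232.] n 161 centre 614.7 -135.4 len 91.0 w 18.0 ang -7.0 ztop 21.2
side [299. 255.] n 119 centre 624.9 -231.7 len 60.7 w 17.2 ang -5.5 ztop 21.4
side [315. 279.] n 116 centre 616.7 -318.7 len 63.7 w 15.9 ang -5.2 ztop 20.8
side [248. 302.] n 115 centre 429.8 -275.4 len 58.8 w 13.2 ang -10.3 ztop 17.9
wrist [455. 190.] n 1453 centre 624.4 -229.5 len 61.5 w 17.0 ang -3.3 ztop 21.0
wrist [195. 210.] n 2510 centre 625.6 -46.9 len 89.8 w 15.7 ang -4.7 ztop 20.9
wrist [320. 213.] n 2194 centre 616.0 -133.5 len 88.8 w 16.2 ang -6.3 ztop 20.9
wrist [  6. 337.] n 166 centre 525.8 148.1 len 29.2 w 2.5 ang -1.6 ztop 12.6
```

View pics/wrist3.png

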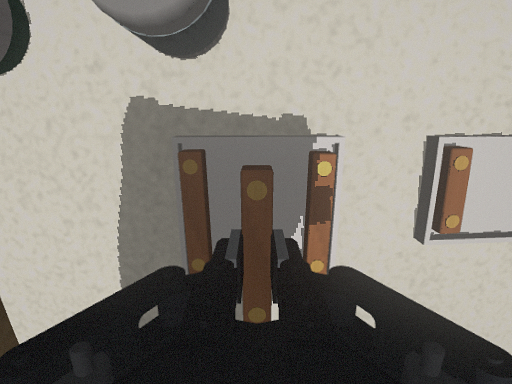

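The wrist view shows the held prop midway between the tray's props at (195,210) and (320,213), parallel to them and about 2.5 mm short along x. Lowering it.

play_rows:
  rows:
    - [0,0,0,0.1,0,1,-1]
    - [0,0,0,0.25,0,2.2,-1]
    - [0,0,0,0.25,0,3.4,-1]
    - [0,0,0,0.25,0,4.3,-1]
    - [0,0,0,0.25,0,4.8,-1]
    - [0,0,0,0.25,0,4.98,-1]
    - [0,0,0,0.25,0,5.03,-1]
    - [0,0,0,0.25,0,5.03,-1]
    - [0,0,0,0.25,0,5.03,-1]
    - [0,0,0,0.25,0,5.03,-1]

```text
time_s: 5.5
position: [620.6, -90.0, 9.1]
tool_rot: [-3.138, 0.157, 0.001]
force: [-0.6, 1.1, -0.1]
width: 14.7
```

play_rows:
  rows:
    - [0,0,0,0,0,0,-0.55]
    - [0,0,0,0,0,0,-0.45]
    - [0,0,0,0,0,0,-0.4]
    - [0,0,0,0,0,0,-0.4]
    - [0,0,0,0,0,0,-0.4]

```text
time_s: 6.0
position: [620.6, -90.0, 9.1]
tool_rot: [-3.138, 0.156, 0.001]
force: [0.3, -0.3, -0.0]
width: 25.5
```

play_rows:
  rows:
    - [0,0,0,0,0,-1,-0.4]
    - [0,0,0,0,0,-3,-0.4]
    - [0,0,0,0,0,-5.5,-0.4]
    - [0,0,0,0,0,-8,0]
    - [0,0,0,0,0,-9,1]
    - [0,0,0,0,0,-9,1]

```text
time_s: 6.6
position: [621.4, -90.1, 100.7]
tool_rot: [3.137, -0.156, 0.003]
force: [-1.2, -1.1, -0.7]
width: 68.2
```

```bash
python3 shot.py 4 wrist side; python3 m.py 4 side wrist; python3 -c "
from h import *
row(430.5,-273.5,100,-9)"
```

```text
6.7 [620.2 -89.9  98.4] [ 0.995 -0.1   -0.002] 81.56495252543242 [-1.1  0.6 -0.5]
side [210. 181.] n 37 centre 554.8 147.2 len 27.3 w 2.8 ang -3.2 ztop 33.6
side [263. 212.] n 152 centre 621.4 -47.8 len 83.3 w 16.4 ang -3.9 ztop 21.0
side [270. 222.] n 173 centre 620.0 -91.4 len 89.8 w 17.2 ang -5.0 ztop 21.4
side [277. 232.] n 163 centre 614.9 -134.9 len 92.6 w 16.8 ang -6.4 ztop 21.0
side [299. 255.] n 121 centre 624.3 -231.8 len 62.4 w 15.9 ang -3.5 ztop 20.9
side [315. 279.] n 113 centre 617.7 -318.9 len 62.7 w 17.1 ang -4.4 ztop 20.7
side [248. 302.] n 119 centre 429.7 -275.0 len 61.0 w 13.6 ang -9.0 ztop 17.6
wrist [421. 182.] n 994 centre 622.9 -228.8 len 60.4 w 15.9 ang -3.3 ztop 18.1
wrist [206. 202.] n 1744 centre 623.1 -46.5 len 91.4 w 15.8 ang -5.0 ztop 18.1
wrist [256. 202.] n 1665 centre 618.2 -89.2 len 91.3 w 15.1 ang -5.5 ztop 18.1
wrist [308. 206.] n 1415 centre 613.1 -133.2 len 91.0 w 15.9 ang -6.4 ztop 18.1
wrist [508. 197.] n 257 centre 606.6 -307.9 len 45.9 w 9.8 ang 7.8 ztop 18.0
wrist [ 12. 297.] n 258 centre 556.9 147.6 len 36.6 w 3.4 ang -1.6 ztop 34.0
row [-0.    0.1   3.29] [-17.052  20.154  -0.132]
```

View pics/wrist4.png

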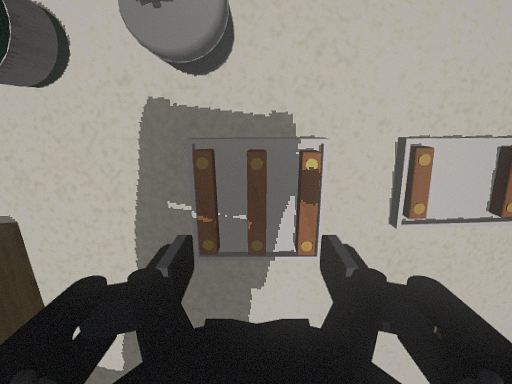

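The long prop lies at the middle of its tray, at (256,202), flat and level with its neighbours. Moving on to the short prop.

play_rows:
  rows:
    - [0,0,0,-1,1.2,0,1]
    - [0,0,1,-3.5,4.2,0,1]
    - [0,0,2,-6.5,7.7,0,1]
    - [0,0,3,-9.5,11.2,0,1]
    - [0,0,3.3,-12.5,14.7,0,1]
    - [0,0,3.3,-15,17.8,0,1]
    - [0,0,3.3,-16.6,19.6,-0.1,1]
    - [0,0,3.3,-17.05,20.15,-0.13,1]
    - [0,0,3.3,-17.05,20.15,-0.13,1]
    - [0,0,3.3,-17.05,20.15,-0.13,1]

```text
time_s: 7.7
position: [430.7, -273.0, 99.6]
tool_rot: [-3.131, 0.247, 0.003]
force: [-0.1, 0.8, 0.5]
width: 85.2
```

```bash
python3 shot.py 5 wrist; python3 m.py 5 wrist;
```

```text
7.75 [ 430.9 -272.8   99.7] [ 0.988 -0.156 -0.002] 84.79704300838212 [-0.4  0.2 -0.6]
wrist [ 4. 41.] n 402 centre 593.3 -96.0 len 43.7 w 9.2 ang -17.9 ztop 14.0
wrist [38. 27.] n 1177 centre 590.5 -131.7 len 43.5 w 17.2 ang -5.4 ztop 20.5
wrist [491.  28.] n 612 centre 538.5 -471.8 len 44.4 w 16.7 ang -37.4 ztop 19.5
wrist [257. 197.] n 797 centre 429.7 -273.4 len 60.7 w 15.2 ang -9.4 ztop 16.5
```

View pics/wrist5.png

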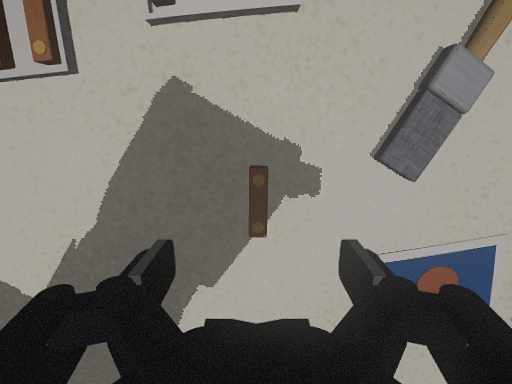

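The short prop at (258,200) is centred between the fingers. Descending and gripping.

play_rows:
  rows:
    - [0,0,0,-0.1,0.06,2.5,1]
    - [0,0,0,-0.1,0.06,5,1]
    - [0,0,0,-0.1,0.06,7.5,1]
    - [0,0,0,-0.1,0.06,9,1]
    - [0,0,0,-0.1,0.06,9.55,1]
    - [0,0,0,-0.1,0.06,9.55,0]
    - [0,0,0,-0.1,0.06,9.55,-1]
    - [0,0,0,-0.1,0.06,9.55,-1]
    - [0,0,0,-0.1,0.06,9.55,-1]
    - [0,0,0,-0.1,0.06,9.55,-1]
    - [0,0,0,-0.1,0.06,9.55,-1]
    - [0,0,0,-0.1,0.06,9.55,-1]

```text
time_s: 8.95
position: [430.0, -273.4, 4.9]
tool_rot: [3.132, -0.246, -0.002]
force: [-0.7, 0.9, 6.4]
width: 14.3
```

play_rows:
  rows:
    - [0,0,0,0,0,0,-1]
    - [0,0,0,0,0,0,-1]
    - [0,0,0,0,0,-1,-1]
    - [0,0,0,0,0,-2.5,-1]
    - [0,0,0,0,0,-4,-1]
    - [0,0,0,0,0,-5,-1]
    - [0,0,0,0,0,-5,-1]

```text
time_s: 9.65
position: [430.6, -273.9, 56.3]
tool_rot: [3.131, -0.245, 0.001]
force: [0.3, 0.0, 0.7]
width: 13.9
```

```bash
python3 shot.py 6 wrist; python3 -c "
from h import *
row(621.5,-274.5,60,-4.8)"
```

```text
9.7 [ 430.3 -273.6   55.5] [ 0.988 -0.156 -0.   ] 13.962699369215878 [-0.1 -0.6 -0.8]
row [ 0.04  0.01 -4.17] [18.904 -2.888 -0.459]
```

View pics/wrist6.png

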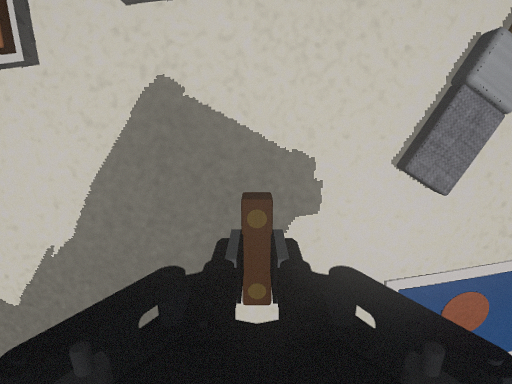

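The short prop is held level, with its eyelets at (257,218) and (257,291). Moving over its tray.

play_rows:
  rows:
    - [0,0,-0.5,1.2,-0.2,-0.3,-1]
    - [0,0,-1,3.5,-0.5,-0.5,-1]
    - [0,0,-2,6.5,-1,-0.5,-1]
    - [0,0,-3,9.5,-1.5,-0.5,-1]
    - [0,0,-4,12.5,-2,-0.5,-1]
    - [0,0,-4.2,15.5,-2.4,-0.5,-1]
    - [0,0,-4.2,18,-2.8,-0.5,-1]
    - [0,0,-4.2,18.9,-2.89,-0.5,-1]
    - [0,0,-4.2,18.9,-2.89,-0.5,-1]
    - [0,0,-4.2,18.9,-2.89,-0.5,-1]

```text
time_s: 10.7
position: [620.6, -274.3, 59.8]
tool_rot: [3.139, -0.131, -0.003]
force: [-1.5, 0.3, -0.1]
width: 14.3
```

```bash
python3 shot.py 7 wrist side; python3 m.py 7 side wrist
```

```text
10.8 [ 620.5 -274.5   60.3] [ 0.997 -0.084 -0.001] 14.048953081582649 [0.4 0.5 0.6]
side [220.  95.] n 28 centre 771.5 535.9 len 51.5 w 6.9 ang -1.0 ztop 37.6
side [259. 214.] n 91 centre 603.0 -46.7 len 47.0 w 16.1 ang -7.6 ztop 20.5
side [269. 222.] n 150 centre 612.2 -90.4 len 74.3 w 16.7 ang -4.0 ztop 21.3
side [277. 232.] n 164 centre 614.7 -135.0 len 91.2 w 18.7 ang -7.9 ztop 21.0
side [296. 256.] n 91 centre 617.4 -231.4 len 46.5 w 16.1 ang -1.5 ztop 20.8
side [315. 279.] n 116 centre 617.2 -318.7 len 62.0 w 16.4 ang -4.2 ztop 20.4
wrist [194. 217.] n 1643 centre 624.6 -230.2 len 61.3 w 15.7 ang -3.9 ztop 20.8
wrist [ 20. 239.] n 2973 centre 619.7 -90.4 len 91.3 w 18.0 ang -5.5 ztop 20.4
wrist [316. 221.] n 1330 centre 616.6 -316.3 len 61.4 w 16.0 ang -4.3 ztop 20.9
wrist [ 71. 240.] n 2585 centre 614.5 -134.5 len 92.5 w 16.9 ang -5.7 ztop 20.6
wrist [497. 298.] n 356 centre 533.9 -467.0 len 33.4 w 14.7 ang -38.2 ztop 19.1
```

View pics/wrist7.png

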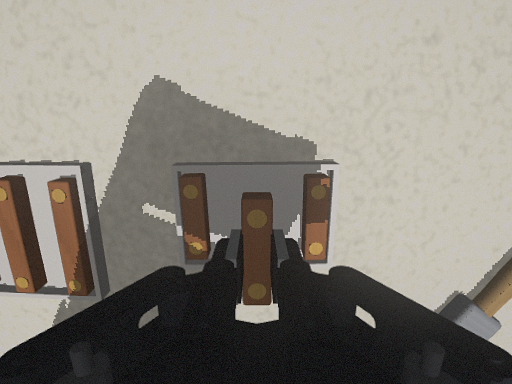

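The held short prop is centred between its tray's props at (194,217) and (316,221). Lowering.

play_rows:
  rows:
    - [0,0,0,0,-0.05,1,-1]
    - [0,0,0,0,-0.1,2.2,-1]
    - [0,0,0,0,-0.1,3.4,-1]
    - [0,0,0,0,-0.1,4.3,-1]
    - [0,0,0,0,-0.1,4.8,-1]
    - [0,0,0,0,-0.1,5.03,-1]
    - [0,0,0,0,-0.1,5.1,-1]
    - [0,0,0,0,-0.1,5.1,-1]
    - [0,0,0,0,-0.1,5.1,-1]
    - [0,0,0,0,-0.1,5.1,-1]

```text
time_s: 11.8
position: [620.7, -273.7, 9.7]
tool_rot: [3.138, -0.131, -0.001]
force: [-0.7, 0.5, 0.4]
width: 14.3
```

play_rows:
  rows:
    - [0,0,0,0,0,0,-0.55]
    - [0,0,0,0,0,0,-0.45]
    - [0,0,0,0,0,0,-0.4]
    - [0,0,0,0,0,0,-0.4]
    - [0,0,0,0,0,0,-0.4]

```text
time_s: 12.3
position: [620.7, -273.7, 9.7]
tool_rot: [3.138, -0.131, -0.001]
force: [-0.3, 0.1, -0.1]
width: 25.7
```

play_rows:
  rows:
    - [0,0,0,0,0,-1,-0.4]
    - [0,0,0,0,0,-3,-0.4]
    - [0,0,0,0,0,-6.5,-0.4]
    - [0,0,0,0,0,-10,0]
    - [0,0,0,0,0,-13,0]
    - [0,0,0,0,0,-14,0]
    - [0,0,0,0,0,-14,0]

```text
time_s: 13.0
position: [621.4, -273.9, 151.4]
tool_rot: [3.137, -0.131, 0.003]
force: [0.6, -0.0, -0.3]
width: 42.6
```

```bash
python3 shot.py 8 wrist side; python3 m.py 8 side wrist; python3 -c "
from h import *
row(440,150,200,-4.8)"
```

```text
13.1 [ 620.3 -273.3  148.4] [ 0.996 -0.084 -0.002] 42.66768426139519 [-0.8  0.4 -0.6]
side [264. 211.] n 164 centre 625.3 -48.9 len 92.2 w 16.5 ang -4.8 ztop 21.3
side [271. 221.] n 171 centre 620.8 -92.3 len 90.9 w 18.1 ang -3.9 ztop 21.0
side [277. 232.] n 161 centre 615.2 -135.6 len 90.9 w 16.2 ang -5.5 ztop 21.1
side [299. 255.] n 121 centre 625.0 -232.1 len 61.4 w 16.0 ang -5.2 ztop 20.8
side [307. 267.] n 122 centre 620.2 -276.1 len 61.9 w 17.3 ang -2.7 ztop 21.0
side [315. 279.] n 117 centre 616.8 -317.9 len 61.1 w 16.2 ang -3.6 ztop 20.4
wrist [503.  41.] n 646 centre 731.4 -509.2 len 79.6 w 3.7 ang -0.2 ztop 33.1
wrist [ 45. 202.] n 1057 centre 623.2 -46.2 len 91.2 w 16.5 ang -4.4 ztop 17.8
wrist [214. 189.] n 716 centre 622.6 -228.8 len 61.1 w 15.8 ang -3.6 ztop 17.5
wrist [256. 185.] n 549 centre 622.2 -272.8 len 52.3 w 14.5 ang -5.2 ztop 17.5
wrist [299. 193.] n 548 centre 615.2 -315.1 len 61.3 w 15.2 ang -4.2 ztop 17.5
wrist [ 84. 203.] n 1066 centre 618.1 -89.5 len 91.3 w 16.3 ang -5.8 ztop 17.7
wrist [124. 205.] n 1084 centre 613.5 -133.4 len 90.3 w 16.5 ang -5.9 ztop 17.7
wrist [456. 226.] n 519 centre 555.9 -485.8 len 94.2 w 13.8 ang -39.8 ztop 16.5
row [-0.    0.12  0.  ] [-21.512 -40.672  -5.112]
```

View pics/wrist8.png

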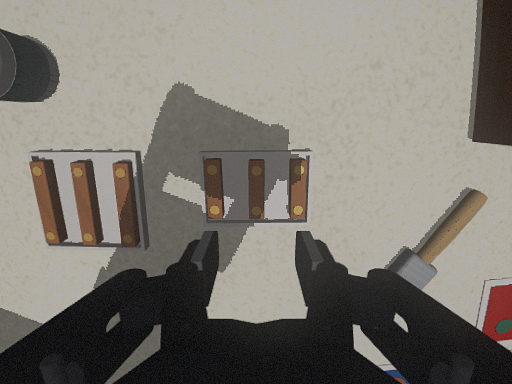

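View pics/side8.png

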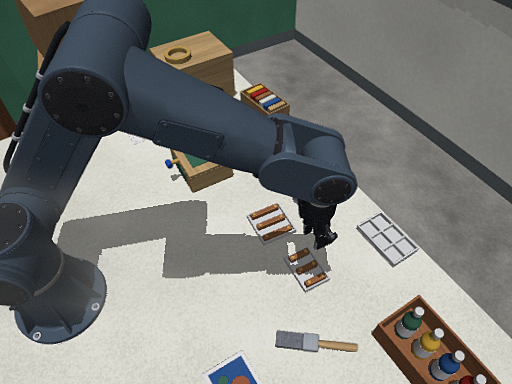

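Both props lie in their gaps: the wrist view has the short one at (256,188) and the long one at (84,203), parallel to their neighbours. Next I'll move over to the box to measure the knob and gauge.

play_rows:
  rows:
    - [0,0,0,-1,-2,-1.5,0]
    - [0,0,0,-3,-6,-3.5,0.3]
    - [0,0,0,-5.5,-10.5,-5.5,0.3]
    - [0,0,0,-8,-15,-7.5,0.3]
    - [0,0,0,-10.5,-19.5,-9,0.3]
    - [0,0,0,-13,-24,-10,0.3]
    - [0,0,0,-15.5,-28.5,-10.2,0.3]
    - [0,0,0,-18,-33,-10.2,0.3]
    - [0,0,0,-20,-37.5,-10.2,0.3]
    - [0,0,0,-21.5,-42,-10.2,0.3]
    - [0,0,0,-22,-45,-10.2,0.3]
    - [0,0,0,-22,-45.6,-10.2,0.3]

```text
time_s: 14.3
position: [437.7, 202.9, 249.5]
tool_rot: [3.139, -0.125, -0.007]
force: [-0.6, -0.9, -1.1]
width: 55.9
```

play_rows:
  rows:
    - [0,0,0,0,0,0,0.3]
    - [0,0,0,0,0,0,0.3]

```text
time_s: 14.5
position: [437.4, 202.3, 248.4]
tool_rot: [3.138, -0.125, -0.01]
force: [0.3, -0.5, -0.9]
width: 55.4
```

```bash
python3 shot.py 9 wrist scene side; for n in wrist scene side; do python3 -c "
import cv2;n='$n'
im=cv2.imread(f'pics/{n}9.png')
if n=='scene': im=cv2.resize(im[150:270,280:400],None,fx=5,fy=5,interpolation=2)
if n=='side': im=cv2.resize(im[100:200,120:250],None,fx=6,fy=6,interpolation=2)
cv2.imwrite(f'pics/{n}9v.png',im)"; done
```

```text
14.65 [437.9 201.8 249.2] [ 0.997 -0.081 -0.005] 55.53014405709666 [0.2 0.8 0.6]
```

View pics/wrist9.png

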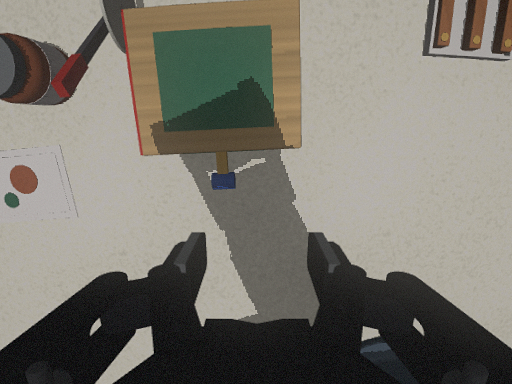

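View pics/scene9v.png

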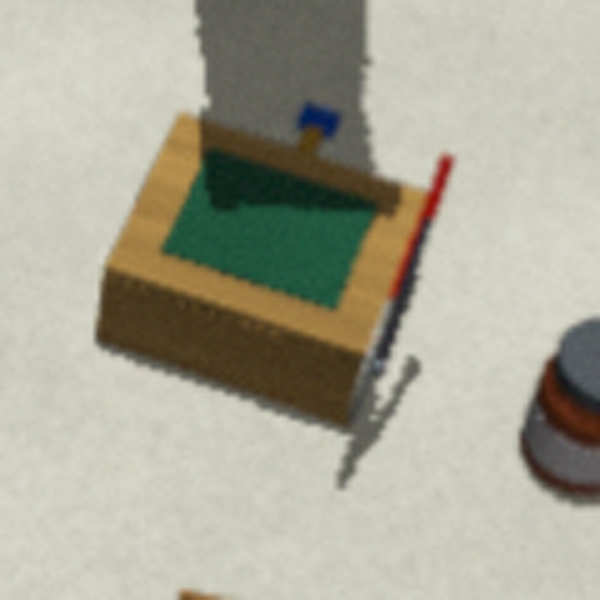

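View pics/side9v.png

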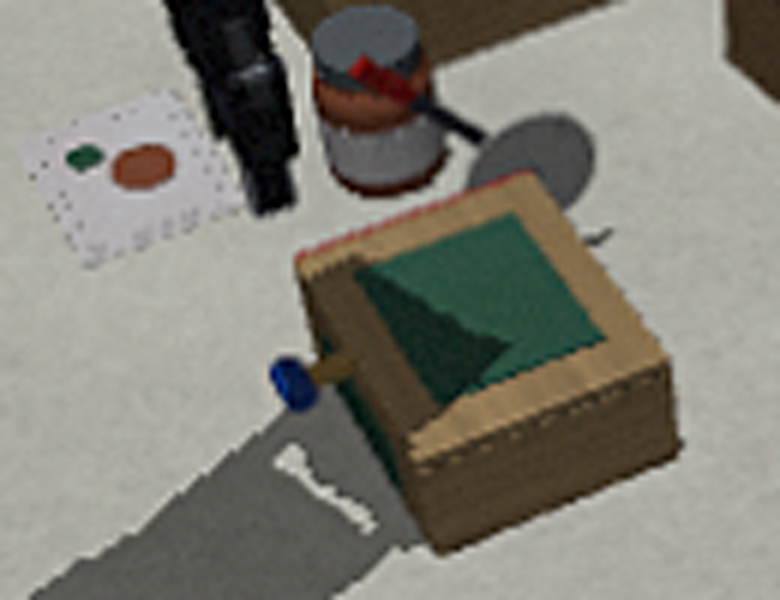

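The wrist view shows the knob at (223,181), the lid's front corners at (140,154) and (301,147), and the pointer tip at (62,90). Now to compute the box pose, knob position and gauge angle.

```bash
python3 - <<'E'
from h import *
from scipy.optimize import least_squares
c=cam("wrist"); d=np.load("pics/wrist9.npy"); im=cv2.imread("pics/wrist9.png"); P=cloud(c,d)
hsv=cv2.cvtColor(im,cv2.COLOR_BGR2HSV); H,S,V=[hsv[...,i] for i in range(3)]
F=onz(c,[(140,154.5),(301,147.5),(298,0),(123,10)],80); print("front corners",F.round(1))
print(np.linalg.norm(F[0]-F[1]))
yv=(F[0]-F[1])[:2]; yaw=np.degrees(np.arctan2(-yv[0],yv[1])); print("box yaw",yaw)
b=(H>100)&(H<130)&(S>100)&(np.arange(384)[:,None]<200)
(cc,sz,a)=cv2.minAreaRect(np.argwhere(b)[:,::-1].astype(np.float32)); print("knob px",cc,sz,a, "top z",np.nanmedian(P[b][:,2]))
print("knob",onz(c,[cc],80).round(1), np.nanmedian(P[b],0).round(1))
# direct: knob top plane of points
Q=P[b];Q=Q[Q[:,2]>80];print(np.mean(Q,0), Q.min(0),Q.max(0))
# pointer cloud
m=(P[...,1]>300)&(P[...,1]<360)&(P[...,2]>95)&(P[...,0]>480)&(P[...,0]<640)
Q=P[m]; print(len(Q))
for n,cc_ in (("wrist",None),):
    pass
def anal(n,tag):
    c=cam(n); d=np.load(f"pics/{n}{tag}.npy"); im=cv2.imread(f"pics/{n}{tag}.png");P=cloud(c,d)
    hsv=cv2.cvtColor(im,cv2.COLOR_BGR2HSV);H,S,V=[hsv[...,i] for i in range(3)]
    red=((H<8)|(H>172))&(S>130)
    m=(P[...,1]>310)&(P[...,1]<352)&(P[...,2]>98)&(P[...,0]>480)&(P[...,0]<620)
    Q=P[m&red]; print(n,"red",len(Q),Q.min(0).round(1),Q.max(0).round(1))
    Q=P[m]; 
    mu=Q.mean(0);u,s,vt=np.linalg.svd(Q-mu);v=vt[0]*np.sign(vt[0][2]); print(n,len(Q),mu.round(1),v.round(3),"elev",np.degrees(np.arctan2(v[2],np.hypot(v[0],v[1]))).round(2),"sv",(s/np.sqrt(len(Q))).round(1))
for n in("wrist","side","scene"): anal(n,"9")
anal("side","0");anal("scene","0")
E
```

```text
front corners [[478.5 330.7  80. ]
 [471.  149.5  80. ]
 [617.9 145.6  80. ]
 [625.3 322.2  80. ]]
181.42463435672198
box yaw -2.3918555599504194
knob px (222.71270751953125, 180.5414276123047) (16.0830020904541, 21.759357452392578) 86.98721313476562 top z 84.3848445837645
knob [[440.7 240.7  80. ]] [442.3 239.3  84.4]
[441.26946186 239.69353747  84.15980407] [431.08990965 227.9495033   80.11516117] [449.39853819 252.40218738  87.09311057]
2063
wrist red 425 [535.  329.2 157.2] [569.  340.  189.6]
wrist 1941 [572.3 331.4 147.9] [-0.644  0.059  0.763] elev 49.74 sv [37.5  4.9  2.6]
side red 45 [538.2 325.8 151.4] [568.4 339.4 188.7]
side 115 [576.1 329.7 142.5] [-0.661  0.047  0.749] elev 48.5 sv [36.4  4.8  2.7]
scene red 36 [543.8 329.5 115.6] [600.2 337.6 185.6]
scene 92 [577.2 332.5 143.6] [-0.629  0.037  0.777] elev 50.95 sv [35.2  4.6  2.5]
side red 45 [537.3 326.6 153.5] [568.2 338.6 186.3]
side 117 [576.6 329.6 141.9] [-0.658  0.04   0.752] elev 48.74 sv [36.9  5.   2.9]
scene red 36 [539.1 329.5 117.1] [601.4 337.5 185.1]
scene 91 [576.3 332.6 143. ] [-0.638  0.028  0.77 ] elev 50.33 sv [35.4  4.2  2.4]
```

Gauge angle: wrist 49.7°, side 48.5–48.7°, scene 50.3–51.0°, so I'll use about 49.5°. The hinge is at about (624.6,233.8,75), the knob at (441,240.5,75), and the box yaw is −2.4°. The lid width checks out at 181 against 180 mm. Now approach the knob.

```bash
python3 -c "
from h import *
row(441,240.5,105,-2.4)"
```

```text
row [ 0.03  0.29 -2.26] [ 0.067 -3.887 14.415]
```

play_rows:
  rows:
    - [0,0,-0.5,0,-1,1,0.4]
    - [0,0.1,-1,0,-2.5,3.5,0.4]
    - [0,0.2,-2,0,-3.5,6.5,0.4]
    - [0,0.3,-2.3,0.05,-3.9,9.5,0.4]
    - [0,0.3,-2.3,0.07,-3.9,12.5,0.4]
    - [0,0.3,-2.3,0.07,-3.9,14.2,0.4]
    - [0,0.3,-2.3,0.07,-3.9,14.4,0.4]
    - [0,0.3,-2.3,0.07,-3.9,14.4,0.4]
    - [0,0.3,-2.3,0.07,-3.9,14.4,0.4]

```text
time_s: 15.55
position: [441.6, 240.8, 106.0]
tool_rot: [-3.141, 0.065, -0.002]
force: [-0.4, 0.1, 0.5]
width: 59.8
```

```bash
python3 shot.py 10 wrist; python3 - <<'E'
from h import *
c=cam("wrist"); d=np.load("pics/wrist10.npy"); im=cv2.imread("pics/wrist10.png"); P=cloud(c,d)
hsv=cv2.cvtColor(im,cv2.COLOR_BGR2HSV); H,S,V=[hsv[...,i] for i in range(3)]
b=(H>100)&(H<130)&(S>100)&(P[...,2]>60)&(P[...,2]<100)
Q=P[b]; print(b.sum(),np.median(Q,0),np.percentile(Q,2,axis=0),np.percentile(Q,98,axis=0))
E
```

```text
15.6 [441.6 240.8 106.1] [ 0.999 -0.041  0.002] 59.777696075462686 [ 1.  -0.5 -0.3]
1016 [441.8128105  241.16292004  83.76873097] [432.47334682 228.79150989  76.47761572] [448.55530001 253.22598295  85.66169096]
```

View pics/wrist10.png

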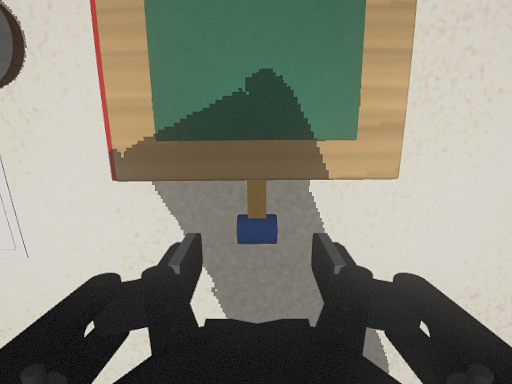

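The knob at (257,229) is centred between the fingers at world (441,241). Descending and gripping.

play_rows:
  rows:
    - [0,0,0,-0.03,0,1,0.4]
    - [0,0,0,-0.05,0,2.5,0.4]
    - [0,0,0,-0.05,0,4,0.4]
    - [0,0,0,-0.05,0,4.8,0.4]
    - [0,0,0,-0.05,0,4.85,0.2]
    - [0,0,0,-0.05,0,4.85,-0.2]
    - [0,0,0,-0.05,0,4.85,-1]
    - [0,0,0,-0.05,0,4.85,-1]
    - [0,0,0,-0.05,0,4.85,-1]
    - [0,0,0,-0.05,0,4.85,-1]
    - [0,0,0,-0.05,0,4.85,-1]
    - [0,0,0,-0.05,0,4.85,-1]

```text
time_s: 16.8
position: [441.6, 240.8, 58.3]
tool_rot: [-3.141, 0.065, -0.004]
force: [-1.3, -3.5, 6.8]
width: 24.7
```

```bash
python3 -c "
from h import *
s=manip.sense();print(s['position'],s['width'],s['force'])
for t in range(0,51,5):
  a=np.radians(t);print(t,round(18.4*(1-np.cos(a)),2),round(-18.4*np.sin(a),2))"
```

```text
[441.56729821 240.80553803  58.31096507] 24.65912049769898 [-1.2586915  -3.50243284  6.79071895]
0 0.0 -0.0
5 0.07 -1.6
10 0.28 -3.2
15 0.63 -4.76
20 1.11 -6.29
25 1.72 -7.78
30 2.47 -9.2
35 3.33 -10.55
40 4.3 -11.83
45 5.39 -13.01
50 6.57 -14.1
```

Gripped (24.7 mm). Swinging up along the arc, the first 25°, slowly.

play_rows:
  rows:
    - [0,0,0,0.01,0,-0.6,-1]
    - [0,0,0,0.07,0,-1.6,-1]
    - [0,0,0,0.16,0,-2.4,-1]
    - [0,0,0,0.28,0,-3.2,-1]
    - [0,0,0,0.45,0,-4,-1]
    - [0,0,0,0.63,0,-4.76,-1]
    - [0,0,0,0.86,0,-5.55,-1]
    - [0,0,0,1.11,0,-6.29,-1]
    - [0,0,0,1.4,0,-7.05,-1]
    - [0,0,0,1.72,0,-7.78,-1]
    - [0,0,0,1.72,0,-7.78,-1]

```text
time_s: 17.9
position: [459.3, 240.2, 137.3]
tool_rot: [-3.14, 0.065, -0.007]
force: [6.2, -0.3, -6.8]
width: 24.9
```

```bash
python3 shot.py 11 wrist; python3 -c "
from h import *
s=manip.sense();p=s['position'];z=(p[2]-58.3)/184
print(np.degrees(np.arcsin(z)))"
```

```text
17.95 [459.1 240.2 136.8] [ 0.999 -0.041  0.004] 24.762275117855957 [ 6.1  0.3 -6.3]
25.27050540556398
```

View pics/wrist11.png

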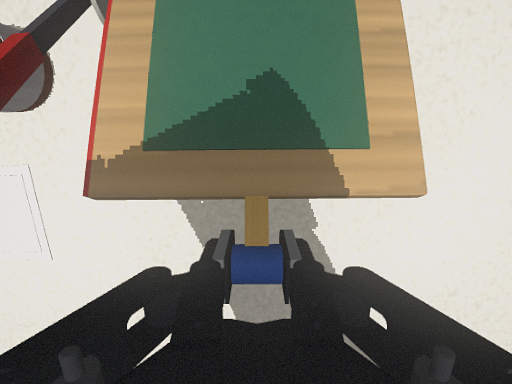

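The lid follows, at about 25°, with the knob gripped at (257,263). Continuing to 49.5°.

play_rows:
  rows:
    - [0,0,0,0.3,0,-0.6,-1]
    - [0,0,0,0.7,0,-1.35,-1]
    - [0,0,0,1.13,0,-2.05,-1]
    - [0,0,0,1.57,0,-2.7,-1]
    - [0,0,0,2.05,0,-3.35,-1]
    - [0,0,0,2.54,0,-3.97,-1]
    - [0,0,0,3.07,0,-4.57,-1]
    - [0,0,0,3.63,0,-5.16,-1]
    - [0,0,0,4.2,0,-5.7,-1]
    - [0,0,0,4.69,0,-6.14,-1]
    - [0,0,0,4.69,0,-6.14,-1]
    - [0,0,0,4.69,0,-6.14,-1]

```text
time_s: 19.15
position: [505.4, 238.6, 198.2]
tool_rot: [-3.139, 0.065, -0.006]
force: [3.9, 3.7, -7.3]
width: 24.8
```

```bash
python3 shot.py 12 wrist side scene; python3 - <<'E'
from h import *
s=manip.sense();p=s['position'];print(np.degrees(np.arcsin((p[2]-58.3)/184)),np.degrees(np.arccos(1-np.hypot(p[0]-441.5,p[1]-240.8)/184)))
def fit(Q):
    for _ in range(4):
        mu=Q.mean(0);n=np.linalg.svd(Q-mu,full_matrices=False)[2][2];r=abs((Q-mu)@n);Q=Q[r<max(2.5,2*np.median(r))]
    return Q,n*np.sign(n[2])
for n in("wrist","side","scene"):
    c=cam(n); d=np.load(f"pics/{n}12.npy"); im=cv2.imread(f"pics/{n}12.png");P=cloud(c,d)
    hsv=cv2.cvtColor(im,cv2.COLOR_BGR2HSV);H,S,V=[hsv[...,i] for i in range(3)]
    g=(H>65)&(H<95)&(S>70)&(P[...,2]>85)&(P[...,1]>140)&(P[...,1]<330)&(P[...,0]>450)&(P[...,0]<680)
    if g.sum()>20:
        Q,nn=fit(P[g]); print(n,"lid panel",len(Q),nn.round(3),"angle",np.degrees(np.arctan2(-nn[0],nn[2])).round(2), Q.mean(0).round(1))
    m=(P[...,1]>322)&(P[...,1]<352)&(P[...,2]>98)&(P[...,0]>480)&(P[...,0]<620)
    Q=P[m]
    if len(Q)>10:
        mu=Q.mean(0);v=np.linalg.svd(Q-mu,full_matrices=False)[2][0];v*=np.sign(v[2]);print(n,"ptr",len(Q),mu.round(1),v.round(3),np.degrees(np.arctan2(v[2],-v[0])).round(2))
for n,(x0,y0,x1,y1) in {"scene":(280,140,400,260),"side":(120,80,250,180)}.items():
    im=cv2.imread(f"pics/{n}12.png")[y0:y1,x0:x1]; cv2.imwrite(f"pics/{n}12v.png",cv2.resize(im,None,fx=5,fy=5,interpolation=2))
E
```

```text
19.3 [505.3 238.6 198.2] [ 0.999 -0.041  0.004] 25.0764740677316 [ 3.7  3.1 -7.4]
49.474437013864765 49.230987529543256
wrist lid panel 9869 [ 0.755 -0.026  0.656] angle -49.01 [568.3 232.4 147.2]
wrist ptr 3617 [565.7 330.5 154. ] [-0.666  0.017  0.746] 48.27
side lid panel 267 [ 0.931 -0.035  0.364] angle -68.63 [572.7 227.3 152.7]
side ptr 39 [595.9 328.5 124.4] [-0.73   0.069  0.679] 42.93
scene lid panel 689 [ 0.778 -0.014  0.628] angle -51.12 [579.3 236.3 133.4]
scene ptr 137 [572.  329.7 147.2] [-0.644  0.001  0.765] 49.92
```

View pics/wrist12.png

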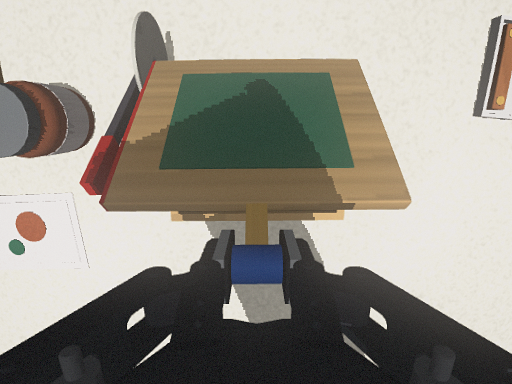

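View pics/side12v.png

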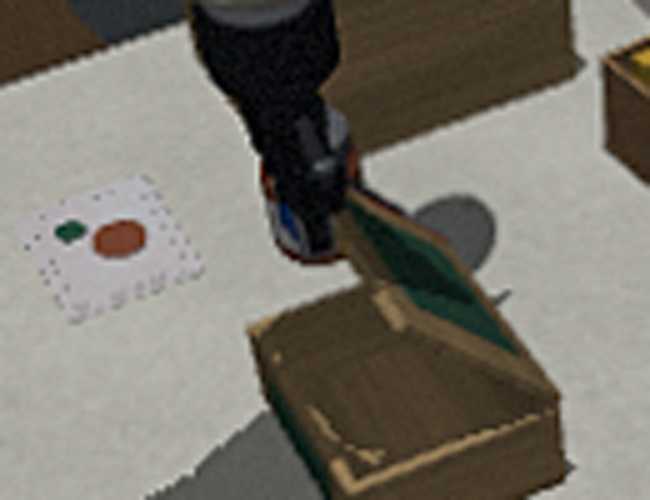

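View pics/scene12v.png

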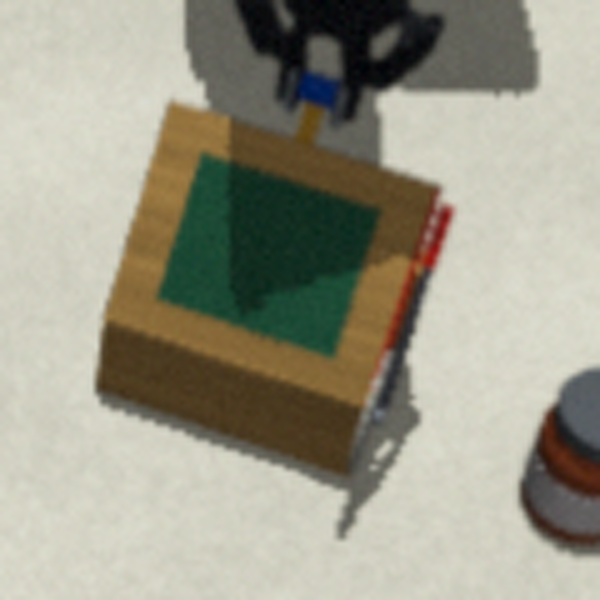

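The wrist view shows the lid's red edge (155,62)→(103,203) running beside the pointer (135,85)→(88,188). The fitted lid angle is about 49.2° and the pointer 48.3–49.9°. One independent check: project the pointer model and lid edge into the wrist view at several angles.

play_rows:
  rows:
    - [0,0,0,0,0,0,-1]
    - [0,0,0,0,0,0,-1]
    - [0,0,0,0,0,0,-1]
    - [0,0,0,0,0,0,-1]

```text
time_s: 19.7
position: [505.2, 238.6, 198.1]
tool_rot: [-3.139, 0.065, -0.006]
force: [3.7, 3.0, -8.6]
width: 25.0
```

```bash
python3 shot.py 13 wrist side; python3 m.py 13 side; python3 - <<'E'
from h import *
c=cam("wrist"); im=cv2.imread("pics/wrist13.png")
yw=np.radians(-2.4); ex=np.array([np.cos(yw),np.sin(yw),0]); ey=np.array([-np.sin(yw),np.cos(yw),0]); hz=np.array([624.6,233.8,75])
v=cv2.resize(im[40:220,60:260],None,fx=3,fy=3,interpolation=2)
for th,col in((45,(255,0,0)),(49.3,(0,255,255)),(53.5,(255,0,255))):
    a=np.radians(th); u=-ex*np.cos(a)+np.array([0,0,np.sin(a)]); n=ex*np.sin(a)+np.array([0,0,np.cos(a)])
    pr=proj(c,[hz+98*ey+t*u+4*s*ey+5*n for t in(100,140) for s in(1,-1)])
    le=proj(c,[hz+90*ey+t*u+5*n for t in (0,150)])
    print(th,"ptr top face",pr.round(1).tolist(),"lid edge",le.round(1).tolist())
    for q in list(pr)+list(le): cv2.circle(v,tuple(int(t) for t in ((q-[60,40])*3)),3,col,-1)
cv2.imwrite("pics/chk.png",v)
E
```

```text
19.8 [505.2 238.6 198.1] [ 0.999 -0.041  0.003] 24.73987117958512 [ 3.6  2.5 -7.5]
side [60. 60.] n 126 centre 257.7 1246.7 len 115.3 w 53.2 ang -45.5 ztop 27.8
side [203. 158.] n 217 centre 564.5 263.8 len 115.8 w 107.1 ang 86.9 ztop 10.6
side [264. 211.] n 153 centre 625.4 -48.3 len 91.7 w 17.4 ang -5.0 ztop 21.5
side [270. 221.] n 164 centre 620.3 -91.6 len 93.0 w 16.1 ang -5.4 ztop 21.3
side [277. 232.] n 152 centre 614.3 -134.4 len 88.7 w 17.1 ang -7.0 ztop 21.5
side [299. 255.] n 114 centre 624.4 -232.1 len 61.5 w 16.5 ang -5.7 ztop 20.7
side [307. 266.] n 101 centre 620.4 -275.3 len 61.4 w 15.1 ang -4.0 ztop 20.3
side [315. 279.] n 106 centre 617.4 -318.4 len 62.2 w 16.6 ang -4.0 ztop 21.0
45 ptr top face [[109.6, 144.3], [120.8, 144.2], [92.6, 194.1], [105.1, 194.1]] lid edge [[154.4, 56.6], [107.1, 208.5]]
49.3 ptr top face [[104.9, 136.2], [116.5, 136.1], [84.1, 184.1], [97.1, 184.0]] lid edge [[154.5, 56.4], [98.3, 198.1]]
53.5 ptr top face [[100.3, 127.3], [112.2, 127.1], [75.4, 172.1], [89.0, 172.1]] lid edge [[154.6, 56.2], [89.3, 185.6]]
```

View pics/chk.png

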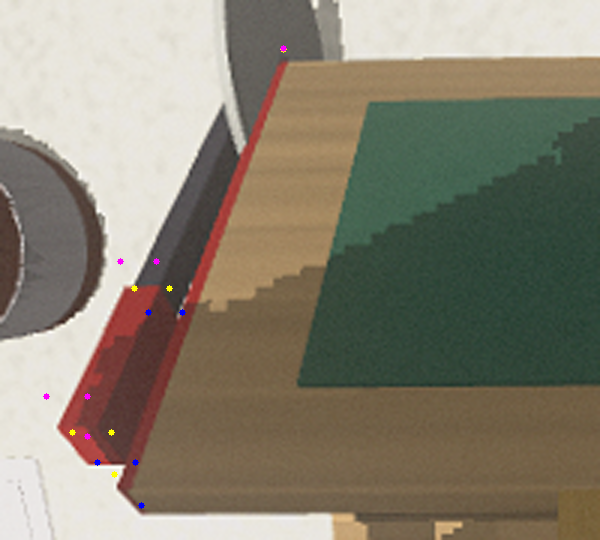

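Side view still has both props correctly placed. The overlay matches to within about 2°; I'll refine the pointer's angle from its top face only, the same way as the lid's.

```bash
python3 - <<'E'
from h import *
c=cam("wrist")
for tag in ("12","13"):
    d=np.load(f"pics/wrist{tag}.npy"); P=cloud(c,d)
    yw=np.radians(-2.4); ex=np.array([np.cos(yw),np.sin(yw),0]); ey=np.array([-np.sin(yw),np.cos(yw),0]); hz=np.array([624.6,233.8,75])
    B=np.stack([(P-hz)@(-ex),(P-hz)@ey,P[...,2]-75],-1)
    m=(B[...,1]>85)&(B[...,1]<112)&(np.hypot(B[...,0],B[...,2])<160)&(np.hypot(B[...,0],B[...,2])>50)&(B[...,2]>35)&(B[...,0]>10)
    Q=B[m]; a=np.radians(49.3)
    t=Q[:,0]*np.cos(a)+Q[:,2]*np.sin(a); n=-Q[:,0]*np.sin(a)*1+Q[:,2]*np.cos(a)
    # pointer top face: y>96, per-t-bin upper normal offset
    for name,s in (("ptr",(Q[:,1]>95)&(Q[:,1]<104)),("lidedge",Q[:,1]<89.5)):
        T=[];N=[]
        for b in np.arange(55,145,5):
            k=s&(t>=b)&(t<b+5)
            if k.sum()>6: T.append(t[k].mean());N.append(np.percentile(n[k],85))
        p=np.polyfit(T,N,1); print(tag,name,len(T),"slope angle",(49.3+np.degrees(np.arctan(p[0]))).round(2),"mean off",np.mean(N).round(2),np.round(N,1))
    print("tip t",np.percentile(t[Q[:,1]>95],99.5), "y range",np.percentile(Q[:,1],[5,95]))
    g=(B[...,1]>-60)&(B[...,1]<85)&(B[...,2]>20)&(B[...,0]>10)
    q=B[g];tt=q[:,0]*np.cos(a)+q[:,2]*np.sin(a); nn=-q[:,0]*np.sin(a)+q[:,2]*np.cos(a);k=(abs(nn-5)<7)&(tt>40)&(tt<140)
    p=np.polyfit(tt[k],nn[k],1);print("lid top",k.sum(),"angle",(49.3+np.degrees(np.arctan(p[0]))).round(2),"off",np.mean(nn[k]).round(2))
E
```

```text
12 ptr 18 slope angle 52.29 mean off 6.84 [4.8 4.8 5.2 5.2 5.6 5.7 5.9 6.2 6.4 7.4 7.6 7.9 8.  8.2 8.3 8.7 8.8 8.2]
12 lidedge 18 slope angle 48.86 mean off 2.71 [3.1 3.1 3.1 2.9 3.  2.8 2.9 2.7 2.5 2.6 2.5 2.4 2.5 2.6 2.5 2.5 2.6 2.5]
tip t 142.09233935643792 y range [ 85.86459108 101.55937873]
lid top 21974 angle 48.25 off 3.73
13 ptr 18 slope angle 52.25 mean off 7.05 [4.9 5.4 5.3 5.3 5.9 6.  6.1 6.2 6.6 7.7 7.9 8.1 8.3 8.5 8.5 9.  9.  8.2]
13 lidedge 18 slope angle 48.94 mean off 2.84 [3.  3.3 3.  3.  3.  3.  2.9 3.2 2.7 2.6 2.6 2.6 2.8 2.7 2.7 2.7 2.6 2.6]
tip t 141.97336586865808 y range [ 85.9382995  101.58567621]
lid top 22023 angle 48.2 off 3.83
```

From the top faces, the pointer is at about 51.5° and the lid at about 48.8°. That's inside the 4.6° tolerance, but I'll centre it by adding 2.5°.

play_rows:
  rows:
    - [0,0,0,0.2,0,-0.17,-1]
    - [0,0,0,0.4,0,-0.34,-1]
    - [0,0,0,0.62,0,-0.51,-1]
    - [0,0,0,0.62,0,-0.51,-1]
    - [0,0,0,0.62,0,-0.51,-1]
    - [0,0,0,0.62,0,-0.51,-1]
    - [0,0,0,0.62,0,-0.51,-1]
    - [0,0,0,0.62,0,-0.51,-1]

```text
time_s: 20.6
position: [511.4, 238.4, 203.2]
tool_rot: [-3.139, 0.065, -0.005]
force: [3.3, 3.6, -9.5]
width: 25.0
```

```bash
python3 shot.py 14 wrist; python3 - <<'E'
from h import *
c=cam("wrist")
for tag in ("14",):
    d=np.load(f"pics/wrist{tag}.npy"); P=cloud(c,d)
    yw=np.radians(-2.4); ex=np.array([np.cos(yw),np.sin(yw),0]); ey=np.array([-np.sin(yw),np.cos(yw),0]); hz=np.array([624.6,233.8,75])
    B=np.stack([(P-hz)@(-ex),(P-hz)@ey,P[...,2]-75],-1)
    m=(B[...,1]>80)&(B[...,1]<112)&(np.hypot(B[...,0],B[...,2])<160)&(B[...,2]>35)&(B[...,0]>10)
    Q=B[m]; a=np.radians(51)
    t=Q[:,0]*np.cos(a)+Q[:,2]*np.sin(a); n=-Q[:,0]*np.sin(a)+Q[:,2]*np.cos(a)
    for name,s,lo,hi in (("ptr grey",(Q[:,1]>95)&(Q[:,1]<104),55,100),("ptr red",(Q[:,1]>95)&(Q[:,1]<104),100,138),("lidedge",Q[:,1]<89.5,55,140)):
        T=[];N=[]
        for b in np.arange(lo,hi,4):
            k=s&(t>=b)&(t<b+4)
            if k.sum()>6: T.append(t[k].mean());N.append(np.percentile(n[k],85))
        p=np.polyfit(T,N,1); print(name,"angle",(51+np.degrees(np.arctan(p[0]))).round(2),np.mean(N).round(2))
s=manip.sense();print(s['position'],s['force'],s['width'],abs(s['qd']).max())
E
```

```text
20.65 [511.4 238.4 203.2] [ 0.999 -0.041  0.003] 24.560872842806 [ 3.5  3.6 -9.1]
ptr grey angle 51.27 3.69
ptr red angle 51.57 4.82
lidedge angle 51.38 3.99
[511.39552459 238.39978977 203.21596212] [ 3.51743504  3.6449952  -9.10556112] 24.560872842806 0.0016388034305370688
```

View pics/wrist14.png

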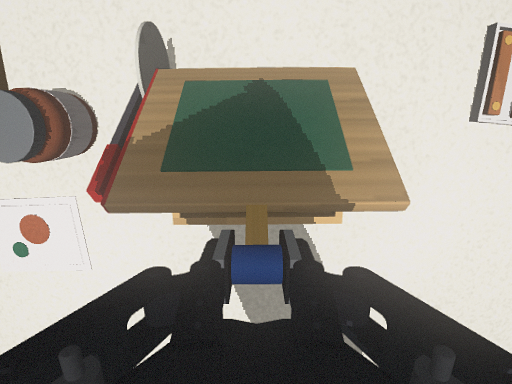

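The lid edge is at 51.4° and the pointer at 51.3–51.6°. The knob is held at (257,263) and the arm is still. Handing in.

```bash
python3 -c "
from workcell import manip
print(manip.sign_off())"
```

```text
the job is handed in; nothing more can be done
None
```

The job is handed in: both loose props are in their own trays, and the gripper is holding the lid at the pointer's angle. No verdict was reported.

- **Props:** In the last side view, the loose long prop was about 1–2 mm and the loose short prop about 1 mm from the middle of their trays. Both were flat, about 1° from parallel and released.
- **Lid:** I pinched the blue knob and swung the lid up. The last check put the lid edge at 51.4° and the pointer at 51.3–51.6°. The grip was at 24.6 mm, the arm was still, and the job took about 20.7 s.
- **Left alone:** The trays' own props read the same as at the start, within 2–3 mm of measurement noise. The arm was not moved into the pointer, bottles, jar or brush, but I did not measure their positions again.
- **Disagreement:** My early fits to the whole pointer gave 48–51°. Measuring only its top face gave about 51.5°, so I raised the lid a further 2.5° before handing in. One side-camera angle fit was clearly wrong, with the view largely blocked by the lid and gripper, and I ignored it.

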